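Fill the empty cells of the covered bottle box by feel

TASK

Put the two small blue-capped bottles from the cardboard carton away in the tilted light-tight bottle box, cap outermost, one in each of its two empty cells and pushed right down to the floor of the cell. Its spring leaves hide which of the four cells already hold a bottle, so feel behind them: a full cell stops you just inside. Do not knock over or shove aside the wash bottle or the measuring cylinder.

Things in the scene. Friction and masses are not known exactly. Their poses are not given: they have to be found in the camera images.
- bottle_a_mid (a point): Centre of a small screw-cap bottle to put away, on its axis, 45 mm over its underside; z runs to the cap. Clear round body 44 mm across, blue ribbed cap 34 mm across (the topmost 19 mm, above a sloping shoulder), 90 mm tall, 110 g. It starts upright in the open cardboard carton (162 x 54 mm, 43 mm high, fixed), 60 to 100 mm from the other one.
- bottle_b_mid (a point): Centre of a small screw-cap bottle to put away, on its axis, 45 mm over its underside; z runs to the cap. Clear round body 44 mm across, blue ribbed cap 34 mm across (the topmost 19 mm, above a sloping shoulder), 90 mm tall, 110 g. It starts upright in the open cardboard carton (162 x 54 mm, 43 mm high, fixed), 60 to 100 mm from the other one.
- bottle_a: The bottle of bottle_a_mid; origin at the centre of its underside, z towards its cap.
- bottle_b: The bottle of bottle_b_mid; origin at the centre of its underside, z towards its cap.
- bottle_box: Fixed tilted bottle box of grey sheet on a steel rod stand; origin on the table below the middle of the cover; x away from the loading side. Its flat cover, 110 mm (up the slope) x 282 mm, slopes 30 degrees down towards the robot, its middle 150 mm over the table. Four equal cells in a row, 68 mm apart; two of them (unknown which) already hold a bottle of the same kind.
- cells: Block of cells; origin mid-cover, axes as for the cells. 1 to 3 N on a bottle opens a cell's leaves (28 mm long). A stored bottle's cap top, 32 mm below the mouth, stops what is pushed in. Inside: 84 mm wide in x for the upper 56 mm (fingers gripping the cap from uphill and downhill can go in too), then a 45-degree lead-in, below 73 mm 51 mm (x) by 60 mm (y); floor 122 mm below the mouth.
- cell_0 (a point): Centre of the mouth of cell 0 (leftmost, +y end), in the outer face of the cover, on the cell's axis. z points straight out of the cell, 30 degrees from vertical, leaning to the robot's side; x up the slope of the cover, away from the robot; y along the row towards cell 0. Mouth 84 mm (x) by 58 mm (y), shut by two white spring leaves, hinged at its y edges, that meet at y = 0 and swing inwards only.
- cell_1 (a point): Centre of the mouth of cell 1 (second from the left), in the outer face of the cover, on the cell's axis. z points straight out of the cell, 30 degrees from vertical, leaning to the robot's side; x up the slope of the cover, away from the robot; y along the row towards cell 0. Mouth 84 mm (x) by 58 mm (y), shut by two white spring leaves, hinged at its y edges, that meet at y = 0 and swing inwards only.
- cell_2 (a point): Centre of the mouth of cell 2 (third from the left), in the outer face of the cover, on the cell's axis. z points straight out of the cell, 30 degrees from vertical, leaning to the robot's side; x up the slope of the cover, away from the robot; y along the row towards cell 0. Mouth 84 mm (x) by 58 mm (y), shut by two white spring leaves, hinged at its y edges, that meet at y = 0 and swing inwards only.
- cell_3 (a point): Centre of the mouth of cell 3 (rightmost), in the outer face of the cover, on the cell's axis. z points straight out of the cell, 30 degrees from vertical, leaning to the robot's side; x up the slope of the cover, away from the robot; y along the row towards cell 0. Mouth 84 mm (x) by 58 mm (y), shut by two white spring leaves, hinged at its y edges, that meet at y = 0 and swing inwards only.
- wash_bottle_mid (a point): White squeeze wash bottle with a curved spout, 66 mm across, 186 mm tall, loose; the point lies 70 mm up its axis; z is up. To be left standing.
- measuring_cylinder_mid (a point): Clear measuring cylinder on a six-sided blue foot 62 mm across, tube 35 mm across, 175 mm tall, loose; the point lies half-way up; z is up. To be left standing.
Things that resemble listed ones, but are neither listed nor needed, are in the scene too. Leave any black look-alike of the bottle_b alone. Leave any pink look-alike of the bottle_a alone.

How it is judged:
At the end, for the whole second after the job is handed in: Each of the two bottles is at rest in a cell of the box, cap outermost: its centre within 14 mm of the cell's axis in x and in y and its underside at least 117 mm below the mouth (the floor is at 122 mm), its axis within 0.2 rad of the cell's (x of bottle_a_mid in the frame of cells between -0.014 and 0.014 m and (y of bottle_a_mid in the frame of cells between 0.088 and 0.116 m or y of bottle_a_mid in the frame of cells between 0.02 and 0.048 m or y of bottle_a_mid in the frame of cells between -0.048 and -0.02 m or y of bottle_a_mid in the frame of cells between -0.116 and -0.088 m) and z of each of bottle_a, bottle_b in the frame of cells below -0.117 m and angle between the z axis of each of bottle_a_mid, bottle_b_mid and the z axis of cells, either way round below 0.2 rad and linear speed of each of bottle_a, bottle_b below 0.03 m/s and x of bottle_b_mid in the frame of cells between -0.014 and 0.014 m and (y of bottle_b_mid in the frame of cells between 0.088 and 0.116 m or y of bottle_b_mid in the frame of cells between 0.02 and 0.048 m or y of bottle_b_mid in the frame of cells between -0.048 and -0.02 m or y of bottle_b_mid in the frame of cells between -0.116 and -0.088 m)); the robot touches nothing.
It fails at once if the wash bottle is knocked over or pushed more than 40 mm (distance of wash_bottle_mid from where it was at the start of the episode above 0.04 m or angle between wash_bottle_mid's own z axis and vertical above 0.4 rad).
It fails at once if the measuring cylinder is knocked over or pushed more than 40 mm (distance of measuring_cylinder_mid from where it was at the start of the episode above 0.04 m or angle between measuring_cylinder_mid's own z axis and vertical above 0.4 rad).
It also fails if it takes over 64 s, if anything falls off the work surface, if the arm or the gripper's body presses on something with over 40 N, if the wrist force passes 120 N, or if a joint passes its speed limit or range.

ROBOT

A 7-joint arm with a two-finger parallel gripper is mounted at the origin on a cart in front of the work surface, level with it; the furniture and walls round the work are solid. World frame = base frame: x ahead of the robot, y to its left, z up, the work surface at z = 0. Lengths are in m, angles in rad, forces in N, time in s.
With the tool pointing down it reaches from about 0.4 to 0.85 m from the base axis. Payload 4.5 kg.
Tool frame: the origin (TCP) lies on the centre line of the jaws, within the pads' length; the fingertips stand ahead of it and the grasp point (between the pads) lies 6 mm ahead of it (r.tcp_to_tips is the x of the fingertips in the tool frame, in m); x points along the fingers, y is the direction in which the jaws open and shut, and the axes are right-handed (so a half turn about x gives the same grasp; the last joint's range is limited). The gripper opens to 88 mm and grips with 3 to 60 N. Pads are 18 mm wide; open, the fingers measure 123 mm over their backs; the gripper's body (75 mm by 187 mm) begins 45 mm behind the grasp point.
Start: joints at [1.214, 0.689, -0.195, 1.565, 0.157, 0.902, -0.215], TCP at [0.238, -0.578, 0.264] pointing down, gripper open.
Joint ranges: [-3.01, 3.01], [-0.46, 2.08], [-1.47, 1.51], [0.13, 2.56], [-1, 4.14], [0.04, 2.09], [-2.66, 2.66]. Speed limits (rad/s): [2.57, 2.57, 3.14, 3.14, 3.14, 3.14, 3.14].

INTERFACE

Orientations are given as a unit quaternion [x, y, z, w].
In Python, from plant import r gives the robot as it stands.
- The arm moves only by the tool play_rows, never from a script. Its argument "targets" is a list of rows, each a list of 3 entries, a list of its own where there are three numbers: the turn, a rotation vector about the world's x, y, z in rad, then the shift along the world's x, y, z in units of 40 mm (1.0 is 40 mm), then the closure in counts, from 0 (fully open) to 255 (shut). A call has 1 to 5 rows; each row shifts and turns the commanded pose from where the row before left it; what a row does not reach is not made up. A row lasts 1/10 s, in which the tool goes at most 50 mm and 8.59 degrees, less where a joint would pass 70% of its speed; a pose out of reach is approached as far as the arm can. A call is refused whole if a number of a shift passes 1 or a number of a turn 0.15, either way. A call with a gripper value outside its range is refused whole. The fingers move at their own pace and stop on an object; "newtons" is the grip in N (left out, the last holds). Time passes only in rows, so rows that do not move let the fingers close. It gives the time, the measured TCP pose, the force and the opening at its end, in the units of the state.
- r.get_state(): the state, without advancing time (a new reading comes with each control period).
- r.snapshot(name): name is "side" or "top"; returns a dict with "color" (420x560x3 uint8, red, green, blue), "fx", "fy", "cx", "cy" (pixels), "dist" ([k1, k2, p1, p2, k3] as OpenCV has them; the pictures are not rectified), "cam_to_world" (4x4, takes a point from camera to world coordinates). Camera axes: x right, y up, looking along -z (the intrinsics and any distortion apply to the point x, -y, -z); pixel columns grow to the right and rows downward; lengths in m; the calibration is good to about 2 mm. A picture is of the moment at which its call begins. There is no depth.
- r.finish_job(): hands the job in, once; it reports no verdict.
The state is a dict: "clock": time; "q": joint angles; "qd": joint speeds; "joint_torque": joint torques, N m; "tool_pos": TCP position; "eef_rot": TCP orientation; "contact_force": force on the tool from outside, world axes, zero at the start; "moment": the same for the moment, N m; "opening": opening from 0.0 (shut) to 1.0 (fully open).
Only numpy, scipy, OpenCV 4.12 (cv2) and the standard library are available. Lean on these libraries where they do the work, as an engineer would, in place of code of your own. Each camera call takes 0.05 s, during which the arm holds its last target.

## Working session

There is one attempt and no reset: what is moved stays moved. The work goes in short steps, Python scripts to look and compute and a tool call to move; the robot and the scene stay as the last step left them, time stands still between calls to the robot, and variables do not carry over. Pictures are saved under pics/ and viewed, and the job is handed in when it is done.

Besides the shell and the picture viewer there is one more tool, called in YAML: its name, and indented under it one key for each argument. play_rows: Moves the arm, as the interface text tells. Its arguments: {"type":"object","properties":{"targets":{"type":"array","items":{"type":"array"}},"newtons":{"type":"number"}},"required":["targets"]}

```bash
mkdir -p pics; ls; python3 - <<'E'
from plant import r
import cv2,numpy as np
print(r.get_state(), r.tcp_to_tips)
for n in("side","top"):
    s=r.snapshot(n); cv2.imwrite(f"pics/{n}0.png",s["color"][:,:,::-1])
    print(n,s["fx"],s["fy"],s["cx"],s["cy"],s["dist"],np.round(s["cam_to_world"],4).tolist())
E
```

```text
pics
{'clock': 0.0, 'q': array([ 1.21381131,  0.6899565 , -0.19450195,  1.566311  ,  0.15730314,
        0.90247239, -0.21509335]), 'qd': array([ 0.0023442 ,  0.00063092, -0.00042284, -0.00063459, -0.00081805,
       -0.00065887, -0.0005342 ]), 'joint_torque': array([ 6.81671263e-04, -5.27562654e+01, -1.26687381e+00, -1.53427863e+01,
       -5.28079038e-02,  6.48696223e-03,  1.39254039e-04]), 'tool_pos': array([ 0.2378102 , -0.57738196,  0.26293563]), 'eef_rot': array([-0.69347868, -0.13791162,  0.6938131 , -0.13671534]), 'contact_force': array([-0.85505265,  0.40742754,  0.45243044]), 'moment': array([-0.01248088,  0.006416  ,  0.04103796]), 'opening': 0.9991704667157363} 0.025
side 383.79126423647057 383.79126423647057 282.43662299251946 212.22391399805488 [0.0274546 0.        0.        0.        0.       ] [[-0.9993, -0.0295, 0.0229, 0.5937], [0.0362, -0.6106, 0.7911, 0.8606], [-0.0094, 0.7914, 0.6113, 0.7171], [0.0, 0.0, 0.0, 1.0]]
top 405.1633100301169 405.1633100301169 278.1696266092078 210.2596021501625 [-0.02162171  0.          0.          0.          0.        ] [[-0.0071, 0.9871, -0.1597, 0.4048], [-1.0, -0.008, -0.0054, 0.07], [-0.0066, 0.1596, 0.9872, 1.1227], [0.0, 0.0, 0.0, 1.0]]
```

View pics/side0.png

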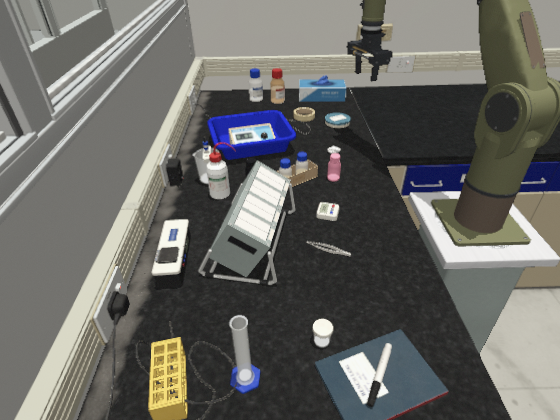

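View pics/top0.png

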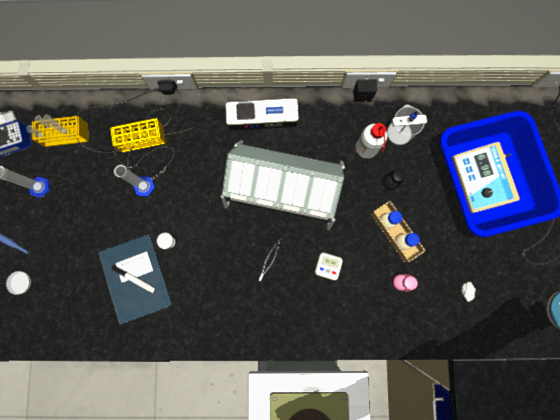

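The overview shows two blue-capped bottles in the carton: top view (394,216) and (411,240), side view (286,165) and (302,160). The black look-alike is at top (395,180) and the pink one at (405,283). The box centre is near top (283,182). I'll enlarge to confirm.

```bash
cat > h.py <<'E'
import cv2,numpy as np
from plant import r
from scipy.spatial.transform import Rotation as R
def cal(s):
    return np.array([[s["fx"],0,s["cx"]],[0,s["fy"],s["cy"]],[0,0,1]]),np.array(s["dist"],float),np.array(s["cam_to_world"])
def ray(s,uv):
    K,d,T=cal(s); p=cv2.undistortPoints(np.array([[uv]],float),K,d)[0,0]
    v=T[:3,:3]@np.array([p[0],-p[1],-1]); return T[:3,3],v/np.linalg.norm(v)
def atz(s,uv,z):
    o,v=ray(s,uv); return o+v*(z-o[2])/v[2]
def proj(s,P):
    K,d,T=cal(s); P=np.atleast_2d(P); c=(P-T[:3,3])@T[:3,:3]; c=c*[1,-1,-1]
    return cv2.projectPoints(c,np.zeros(3),np.zeros(3),K,d)[0][:,0]
def tri(s1,a,s2,b):
    o1,v1=ray(s1,a);o2,v2=ray(s2,b)
    A=np.stack([v1,-v2],1);t=np.linalg.lstsq(A,o2-o1,rcond=None)[0]
    p,q=o1+t[0]*v1,o2+t[1]*v2
    return (p+q)/2,np.linalg.norm(p-q)
def crop(s,x0,y0,x1,y1,k,name):
    c=s["color"][y0:y1,x0:x1,::-1]
    cv2.imwrite("pics/"+name,cv2.resize(c,None,fx=k,fy=k,interpolation=cv2.INTER_CUBIC))
E
python3 - <<'E'
from h import *
import pickle
S={n:r.snapshot(n) for n in("side","top")}
pickle.dump(S,open("s0.pkl","wb"))
crop(S["top"],340,90,480,195+0,5,"c1.png")
crop(S["top"],350,180,470,300,5,"c2.png")
crop(S["top"],210,130,360,240,5,"c3.png")
crop(S["side"],180,120,350,240,4,"c4.png")
crop(S["side"],190,150,310,290,4,"c5.png")
E
```

```text
(no output)
```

View pics/c1.png

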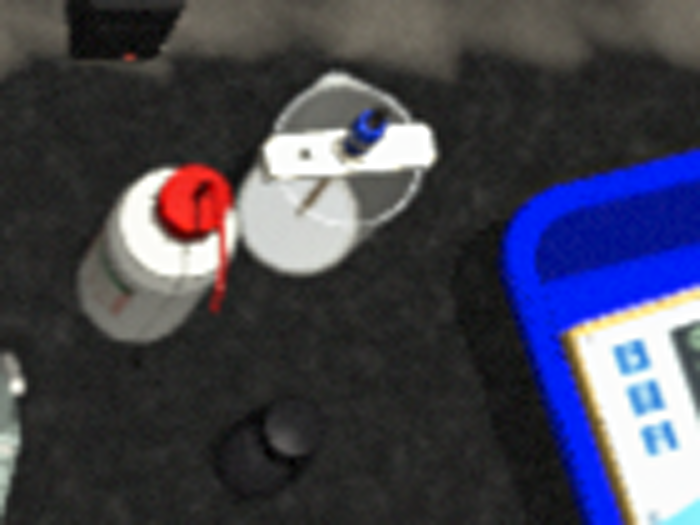

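View pics/c2.png

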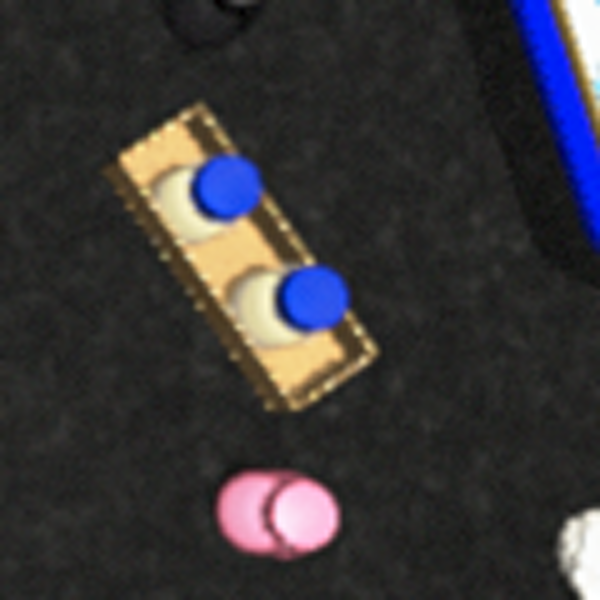

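View pics/c3.png

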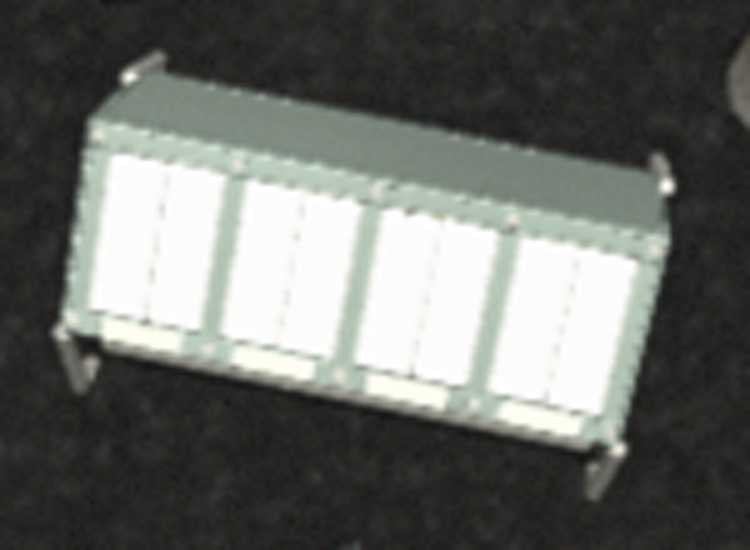

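View pics/c4.png

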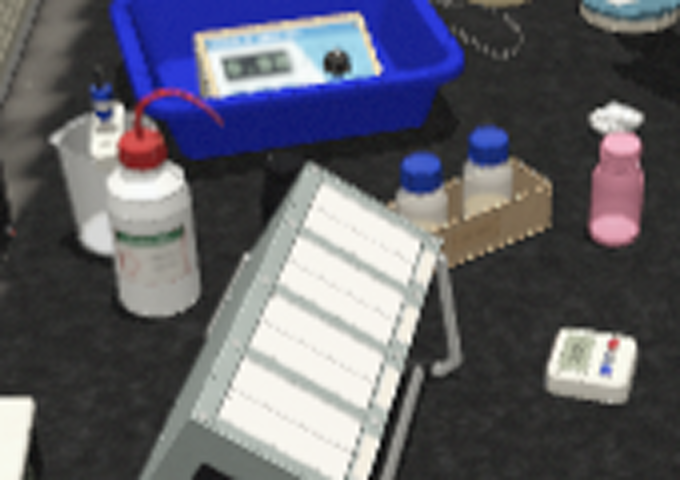

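View pics/c5.png

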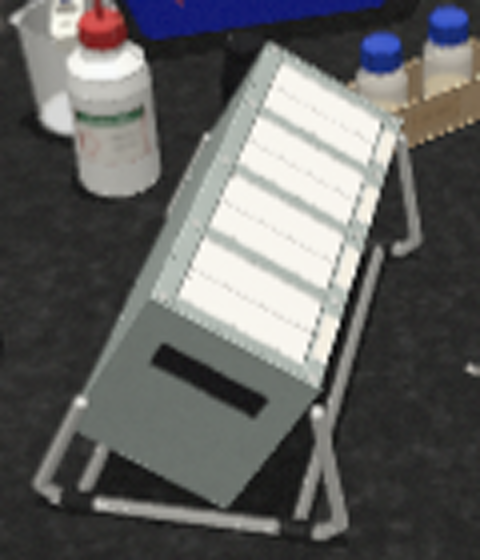

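```bash
cat > fit.py <<'E'
from h import *
import pickle
from scipy.optimize import least_squares
S=pickle.load(open("s0.pkl","rb"))
def up(x0,y0,k,pts): return (np.array(pts,float)+.5)/k-.5+[x0,y0]
t,s=S["top"],S["side"]
C3=up(210,130,5,[(108,155),(228,173),(90,308),(207,327),(245,182),(363,202),(221,333),(340,353),(383,208),(500,230),(355,363),(470,384),(520,236),(638,260),(488,395),(603,415)])
M=[]
for k in range(4):
    y=.102-.068*k
    M+=[(.042,y+.029,0),(.042,y-.029,0),(-.042,y+.029,0),(-.042,y-.029,0)]
M=np.array(M)
C5=up(190,150,4,[(178,298),(208,240),(308,358),(330,294)])
def Tb(p):
    Rm=R.from_euler("z",p[2])*R.from_euler("y",-np.pi/6)
    return Rm.as_matrix(),np.array([p[0],p[1],p[3] if len(p)>3 else .15])
def res(p,both=True):
    A,b=Tb(p);
    e=[(proj(t,M@A.T+b)-C3).ravel()]
    if both: e.append((proj(s,M[:4]@A.T+b)-C5).ravel()*.5)
    return np.concatenate(e)
if __name__=="__main__":
    for n,x0 in((3,[.55,.05,-.15]),(4,[.55,.05,-.15,.15])):
        f=least_squares(res,x0); print(n,np.round(f.x,4),np.sqrt(np.mean(f.fun**2)))
        A,b=Tb(f.x); print(np.round(proj(s,M[:4]@A.T+b)-C5,1).tolist()); print(np.round((proj(t,M@A.T+b)-C3),1).tolist())
    f=least_squares(lambda p:res(p,False),[.55,.05,-.15]);print(f.x)
    ct=up(350,180,5,[(228,187),(314,298)]); cs=up(180,120,4,[(422,160),(489,135)])
    for a,c in zip(ct,cs):
        print(atz(t,a,.09),atz(t,a,.093),tri(t,a,s,c), atz(s,c,.092))
    cc=up(350,180,5,[(200,103),(105,168),(280,410),(378,350)]); 
    for a in cc: print(atz(t,a,.043))
    # obstacles
    for n,uv in(("wash base",up(340,90,5,[(138,285)])[0]),("black",up(340,90,5,[(255,465)])[0]),("cylfoot",(145,187))): print(n,atz(t,uv,0.))
    print("pink",atz(t,up(350,180,5,[(250,515)])[0],0), "beaker",atz(t,up(340,90,5,[(300,225)])[0],0))
E
python3 fit.py
```

```text
3 [ 0.6213  0.0668 -0.2114] 0.6807579171906066
[[-0.5, -1.4], [-1.3, -2.1], [-0.7, 1.1], [-1.2, 1.2]]
[[0.5, -1.0], [-0.2, 0.1], [-0.3, 0.7], [-1.1, 1.4], [0.4, -0.9], [0.2, -0.3], [-0.0, 1.0], [-1.1, 1.6], [0.3, -0.7], [0.5, -0.4], [-0.2, 0.4], [-0.3, 0.9], [0.5, -0.7], [0.6, -0.8], [0.0, -0.5], [-0.0, 0.1]]
4 [ 0.6218  0.0668 -0.2113  0.1479] 0.6697063157417019
[[-0.6, -0.6], [-1.4, -1.5], [-0.8, 1.8], [-1.3, 1.9]]
[[0.6, -0.9], [-0.1, 0.1], [-0.2, 0.7], [-1.0, 1.4], [0.5, -0.9], [0.3, -0.2], [0.1, 1.0], [-1.1, 1.6], [0.3, -0.6], [0.4, -0.3], [-0.1, 0.4], [-0.3, 0.8], [0.5, -0.7], [0.5, -0.8], [0.0, -0.6], [-0.1, 0.1]]
[ 0.62149237  0.06683057 -0.2139236 ]
[ 0.551806   -0.22563093  0.09      ] [ 0.55137889 -0.22477224  0.093     ] (array([ 0.55148988, -0.22482855,  0.09286482]), np.float64(0.00018364117717577637)) [ 0.55151981 -0.22637382  0.092     ]
[ 0.49419615 -0.26662098  0.09      ] [ 0.49393639 -0.26564322  0.093     ] (array([ 0.49412444, -0.26628064,  0.09105704]), np.float64(4.007733681665769e-05)) [ 0.49429355 -0.26459155  0.092     ]
[ 0.60460075 -0.22633172  0.043     ]
[ 0.56938683 -0.17323818  0.043     ]
[ 0.43906476 -0.26042268  0.043     ]
[ 0.47027295 -0.31444872  0.043     ]
wash base [ 0.77007436 -0.18170557  0.        ]
black [ 0.6633257  -0.24359203  0.        ]
cylfoot [0.6565566  0.45469378 0.        ]
pink [ 0.38364329 -0.25402215  0.        ] beaker [ 0.80554244 -0.27723953  0.        ]
```

```bash
cat > plan.py <<'E'
from h import *
from fit import Tb
p=[.6215,.0668,-.2125]
A,b=Tb(p); cz=A[:,2]; cx=A[:,0]
def cell(k,h): return b+A@np.array([0,.102-.068*k,h])
def tiltR():  # tool x=-cz, tool y=sgn*cx
    return [np.stack([-cz,s*cx,np.cross(-cz,s*cx)],1) for s in(1,-1)]
def downR():
    y0=np.array([np.cos(p[2]),np.sin(p[2]),0]);x=np.array([0,0,-1.])
    return [np.stack([x,s*y0,np.cross(x,s*y0)],1) for s in(1,-1)]
def turn(Rg,Rc): return (R.from_matrix(Rg)*R.from_matrix(Rc).inv()).as_rotvec()
def go(pos=None,Rg=None):
    st=r.get_state(); Rc=R.from_quat(st["eef_rot"]).as_matrix()
    print("t",round(st["clock"],2),"pos",np.round(st["tool_pos"],4),"F",np.round(st["contact_force"],1),"open",round(st["opening"],3),"q",np.round(st["q"],2))
    if pos is not None: print(" shift/40mm",np.round((np.array(pos)-st["tool_pos"])/.04,3))
    if Rg is not None: print(" turn",np.round(turn(Rg,Rc),4))
E
python3 - <<'E'
from plan import *
st=r.get_state();print(np.round(R.from_quat(st["eef_rot"]).as_matrix(),3))
for k in range(4):print(k,cell(k,0))
print(cz,cx)
for g in downR()+tiltR(): go(cell(3,.15),g)
import pickle;from fit import up
t=pickle.load(open("s0.pkl","rb"))["top"];s=pickle.load(open("s0.pkl","rb"))["side"]
O=np.array([(x,y,0) for x in(.055,-.055) for y in(.141,-.141)])@A.T+b
print(proj(t,O)*5-[210*5,130*5],"obs TL92,120 TR668,245 BL70,330 BR612,445")
print((proj(s,O)-[190,150])*4)
E
```

```text
[[-0.     0.381 -0.925]
 [ 0.001 -0.925 -0.381]
 [-1.    -0.001  0.   ]]
0 [0.64301224 0.16650568 0.15      ]
1 [0.62867075 0.10003523 0.15      ]
2 [0.61432925 0.03356477 0.15      ]
3 [ 0.59998776 -0.03290568  0.15      ]
[-0.48875335  0.10545216  0.8660254 ] [ 0.84654564 -0.1826485   0.5       ]
t 0.2 pos [ 0.238  -0.5776  0.2632] F [ 0.3  0.2 -0.1] open 1.003 q [ 1.21  0.69 -0.19  1.57  0.16  0.9  -0.22]
 shift/40mm [ 7.218 14.012  0.417]
 turn [-6.000e-04 -9.000e-04  9.674e-01]
t 0.2 pos [ 0.238  -0.5776  0.2632] F [ 0.3  0.2 -0.1] open 1.003 q [ 1.21  0.69 -0.19  1.57  0.16  0.9  -0.22]
 shift/40mm [ 7.218 14.012  0.417]
 turn [-1.0000e-03  8.0000e-04 -2.1742e+00]
t 0.2 pos [ 0.238  -0.5776  0.2632] F [ 0.3  0.2 -0.1] open 1.003 q [ 1.21  0.69 -0.19  1.57  0.16  0.9  -0.22]
 shift/40mm [ 7.218 14.012  0.417]
 turn [-0.3496 -0.4184  0.9444]
t 0.2 pos [ 0.238  -0.5776  0.2632] F [ 0.3  0.2 -0.1] open 1.003 q [ 1.21  0.69 -0.19  1.57  0.16  0.9  -0.22]
 shift/40mm [ 7.218 14.012  0.417]
 turn [ 0.4902 -0.4098 -2.1153]
[[ 92.17444689 117.74799466]
 [665.73765236 232.48130926]
 [ 63.88052321 328.8703439 ]
 [614.83809776 441.44994326]] obs TL92,120 TR668,245 BL70,330 BR612,445
[[148.51438671 291.03712922]
 [264.47433011  39.11301117]
 [319.25157948 383.23605678]
 [398.82792932 117.48448757]]
```

play_rows:
  targets:
    - [[0,0,0.1],[0.5,0.9,0.3],255]
    - [[0,0,0.1],[0.5,0.9,0.3],255]
    - [[0,0,0.1],[0.5,0.9,0.3],255]
    - [[0,0,0.1],[0.5,0.9,0],255]
    - [[0,0,0.1],[0.5,0.9,0],255]
  newtons: 60

```text
clock: 0.7
tool_pos: [0.3388, -0.3965, 0.3002]
eef_rot: [0.638, 0.306, -0.637, 0.306]
contact_force: [1.1, 0.6, 0.0]
opening: 0.57
```

play_rows:
  targets:
    - [[0,0,0.1],[0.5,0.9,0],255]
    - [[0,0,0.1],[0.5,0.9,0],255]
    - [[0,0,0.1],[0.5,0.9,0],255]
    - [[0,0,0.1],[0.5,0.9,0],255]
    - [[0,0,0.07],[0.5,0.9,0],255]

```text
clock: 1.2
tool_pos: [0.4386, -0.2165, 0.2998]
eef_rot: [-0.549, -0.446, 0.549, -0.446]
contact_force: [1.2, 0.8, 0.3]
opening: 0.117
```

```bash
python3 - <<'E'
from plan import *
go(cell(3,.1),tiltR()[0])
E
```

```text
t 1.2 pos [ 0.4386 -0.2165  0.2998] F [1.2 0.8 0.3] open 0.117 q [ 0.68  0.49 -0.49  1.91  0.31  0.81 -0.17]
 shift/40mm [ 2.813  4.853 -1.579]
 turn [-0.1088 -0.5121 -0.0056]
```

play_rows:
  targets:
    - [[-0.022,-0.102,-0.001],[0.5,0.9,-0.2],255]
    - [[-0.022,-0.102,-0.001],[0.5,0.9,-0.2],255]
    - [[-0.022,-0.102,-0.001],[0.5,0.9,-0.2],255]
    - [[-0.022,-0.102,-0.001],[0.5,0.9,-0.4],255]
    - [[-0.022,-0.102,-0.001],[0.5,0.9,-0.4],255]

```text
clock: 1.7
tool_pos: [0.5076, -0.0933, 0.2599]
eef_rot: [0.612, 0.331, -0.47, 0.542]
contact_force: [-0.5, 0.0, 1.5]
opening: 0.003
```

play_rows:
  targets:
    - [[0,0,0],[0.3,0.35,-0.2],255]
    - [[0,0,0],[0,0,0],255]

```text
clock: 1.9
tool_pos: [0.5205, -0.0811, 0.2521]
eef_rot: [0.614, 0.33, -0.471, 0.541]
contact_force: [0.1, -0.3, 0.0]
opening: 0.005
```

```bash
python3 - <<'E'
from plan import *
go(cell(3,.08),tiltR()[0])
print("per 10mm in", -cz*.25, "68mm row step",A[:,1]*1.7)
E
```

```text
t 1.9 pos [ 0.5205 -0.0811  0.2521] F [ 0.1 -0.3  0. ] open 0.005 q [ 0.05  0.49 -0.06  2.19  0.88  0.17 -1.06]
 shift/40mm [ 1.009  1.415 -0.819]
 turn [-0.0072 -0.1647  0.0118]
per 10mm in [ 0.12218834 -0.02636304 -0.21650635] 68mm row step [ 3.58537349e-01  1.66176141e+00 -1.17961196e-17]
```

play_rows:
  targets:
    - [[0,-0.06,0],[0.35,0.5,-0.28],255]
    - [[0,-0.06,0.01],[0.35,0.5,-0.28],255]
    - [[0,-0.05,0],[0.3,0.41,-0.26],255]
    - [[0,0,0],[0,0,0],255]

```text
clock: 2.3
tool_pos: [0.5304, -0.0742, 0.2413]
eef_rot: [0.619, 0.309, -0.464, 0.553]
contact_force: [-0.6, 1.0, -0.2]
opening: 0.002
```

```bash
python3 - <<'E'
from plan import *
go(cell(3,.08),tiltR()[0])
E
```

```text
t 2.3 pos [ 0.5304 -0.0742  0.2413] F [-0.6  1.  -0.2] open 0.002 q [ 0.03  0.52 -0.08  2.22  1.5   0.18 -1.72]
 shift/40mm [ 0.761  1.242 -0.55 ]
 turn [ 0.0167 -0.1202  0.0258]
```

play_rows:
  targets:
    - [[0.06,-0.01,-0.135],[0,0,0],255]
    - [[0.06,-0.01,-0.135],[0,0,0],255]

```text
clock: 2.5
tool_pos: [0.5305, -0.0751, 0.2419]
eef_rot: [0.693, 0.242, -0.51, 0.448]
contact_force: [-0.2, 1.2, 0.8]
opening: 0.005
```

```bash
python3 - <<'E'
from plan import *
for g in tiltR(): go(cell(3,.08),g)
print(R.from_quat(r.get_state()["eef_rot"]).as_matrix()[:,0])
E
```

```text
t 2.5 pos [ 0.5305 -0.0751  0.2419] F [-0.2  1.2  0.8] open 0.005 q [ 0.04  0.52 -0.08  2.2   1.29  0.18 -1.81]
 shift/40mm [ 0.76   1.267 -0.567]
 turn [-0.1221 -0.1023  0.2959]
t 2.5 pos [ 0.5305 -0.0751  0.2419] F [-0.2  1.2  0.8] open 0.005 q [ 0.04  0.52 -0.08  2.2   1.29  0.18 -1.81]
 shift/40mm [ 0.76   1.267 -0.567]
 turn [ 1.2118 -0.3539 -2.5403]
[ 0.36229204 -0.12224174 -0.92401376]
```

play_rows:
  targets:
    - [[-0.067,0.02,0.14],[0.03,0.06,0],255]
    - [[-0.067,0.02,0.14],[0.03,0.06,0],255]
    - [[-0.067,0.02,0.14],[0.03,0.06,0],255]
    - [[-0.067,0.02,0.14],[0.03,0.06,0],255]
    - [[-0.067,0.02,0.14],[0.03,0.06,0],255]

```text
clock: 3.0
tool_pos: [0.5365, -0.0633, 0.242]
eef_rot: [0.467, 0.395, -0.396, 0.684]
contact_force: [0.7, -0.1, -0.3]
opening: 0.007
```

play_rows:
  targets:
    - [[-0.067,0.02,0.14],[0.03,0.06,0],255]
    - [[-0.067,0.02,0.14],[0.03,0.06,0],255]
    - [[-0.067,0.02,0.14],[0.03,0.06,0],255]
    - [[-0.067,0.02,0.14],[0.03,0.06,0],255]
    - [[-0.067,0.02,0.14],[0.03,0.06,0],255]

```text
clock: 3.5
tool_pos: [0.5424, -0.0514, 0.2419]
eef_rot: [0.179, 0.492, -0.229, 0.821]
contact_force: [-0.3, -0.6, -0.5]
opening: 0.002
```

```bash
python3 - <<'E'
from plan import *
for g in tiltR()[1:]: go(cell(3,.08),g)
print(R.from_quat(r.get_state()["eef_rot"]).as_matrix()[:,0])
E
```

```text
t 3.5 pos [ 0.5424 -0.0514  0.2419] F [-0.3 -0.6 -0.5] open 0.002 q [-0.03  0.54 -0.15  2.22  1.64  0.34 -0.75]
 shift/40mm [ 0.462  0.672 -0.566]
 turn [-0.8198  0.2432  1.7355]
[ 0.41232425 -0.19917798 -0.88899766]
```

Tracking is good now. Continue the roll.

play_rows:
  targets:
    - [[-0.067,0.02,0.14],[0.03,0.05,-0.04],255]
    - [[-0.067,0.02,0.14],[0.03,0.05,-0.04],255]
    - [[-0.067,0.02,0.14],[0.03,0.05,-0.04],255]
    - [[-0.067,0.02,0.14],[0.03,0.05,-0.04],255]
    - [[-0.067,0.02,0.14],[0.03,0.05,-0.04],255]

```text
clock: 4.0
tool_pos: [0.5485, -0.0416, 0.2339]
eef_rot: [-0.134, 0.519, -0.029, 0.844]
contact_force: [-0.5, -0.3, -0.2]
opening: 0.003
```

play_rows:
  targets:
    - [[-0.067,0.02,0.14],[0.03,0.05,-0.04],255]
    - [[-0.067,0.02,0.14],[0.03,0.05,-0.04],255]
    - [[-0.067,0.02,0.14],[0.03,0.05,-0.04],255]
    - [[-0.067,0.02,0.14],[0.03,0.05,-0.04],255]
    - [[-0.067,0.02,0.14],[0.03,0.05,-0.04],255]

```text
clock: 4.5
tool_pos: [0.5546, -0.0318, 0.226]
eef_rot: [-0.428, 0.475, 0.174, 0.749]
contact_force: [0.6, 0.4, 0.1]
opening: 0.006
```

```bash
python3 - <<'E'
from plan import *
for g in tiltR()[1:]: go(cell(3,.08),g)
E
```

```text
t 4.5 pos [ 0.5546 -0.0318  0.226 ] F [0.6 0.4 0.1] open 0.006 q [-0.11  0.58 -0.04  2.28  2.29  0.32  0.08]
 shift/40mm [ 0.157  0.183 -0.167]
 turn [-0.1768  0.0568  0.3932]
```

play_rows:
  targets:
    - [[-0.06,0.02,0.13],[0.05,0.06,-0.05],255]
    - [[-0.06,0.02,0.13],[0.05,0.06,-0.05],255]
    - [[-0.057,0.017,0.133],[0.05,0.06,-0.06],255]
    - [[0,0,0],[0,0,0],255]

```text
clock: 4.9
tool_pos: [0.561, -0.0245, 0.2196]
eef_rot: [-0.57, 0.417, 0.285, 0.648]
contact_force: [-0.0, -0.6, -0.6]
opening: 0.006
```

```bash
python3 - <<'E'
from plan import *
for g in tiltR()[1:]: go(cell(3,.06),g)
E
```

```text
t 4.9 pos [ 0.561  -0.0245  0.2196] F [-0.  -0.6 -0.6] open 0.006 q [-0.13  0.6   0.    2.27  2.49  0.28  0.32]
 shift/40mm [ 0.241 -0.051 -0.44 ]
 turn [-0.0021  0.0007  0.0052]
```

play_rows:
  targets:
    - [[0,0,0],[0.244,-0.05,-0.433],255]
    - [[0,0,0],[0.244,-0.05,-0.433],255]
    - [[0,0,0],[0.244,-0.05,-0.433],255]
    - [[0,0,0],[0.122,-0.026,-0.217],255]
    - [[0,0,0],[0.122,-0.026,-0.217],255]

```text
clock: 5.4
tool_pos: [0.5999, -0.0318, 0.1496]
eef_rot: [-0.569, 0.418, 0.285, 0.649]
contact_force: [-0.9, 0.8, 0.4]
opening: 0.001
```

play_rows:
  targets:
    - [[0,0,0],[0.06,-0.013,-0.108],255]
    - [[0,0,0],[0.06,-0.013,-0.108],255]
    - [[0,0,0],[0,0,0],255]

```text
clock: 5.7
tool_pos: [0.6035, -0.0321, 0.1448]
eef_rot: [-0.57, 0.416, 0.285, 0.649]
contact_force: [-16.3, 1.6, 31.4]
opening: 0.005
```

```bash
cat >> plan.py <<'E'
def incell():
    st=r.get_state(); q=A.T@(st["tool_pos"]-b); print("cellframe tcp",np.round(q*1000,1),"F cell",np.round(A.T@st["contact_force"],1),"t",round(st["clock"],2))
E
python3 - <<'E'
from plan import *
incell();go()
E
```

```text
cellframe tcp [   0.2 -100.5   -6.1] F cell [ 1.6 -1.8 35.3] t 5.7
t 5.7 pos [ 0.6035 -0.0321  0.1448] F [-16.3   1.6  31.4] open 0.005 q [-0.04  0.78 -0.09  2.19  2.57  0.4   0.28]
```

play_rows:
  targets:
    - [[0,0,0],[-0.25,0.053,0.44],255]
    - [[0,0,0],[-0.25,0.053,0.44],255]
    - [[0,0,0],[-0.25,0.053,0.44],255]
    - [[0,0,0],[0.18,0.83,0],255]
    - [[0,0,0],[0.18,0.83,0],255]

```text
clock: 6.2
tool_pos: [0.5891, 0.0402, 0.1954]
eef_rot: [-0.569, 0.417, 0.285, 0.649]
contact_force: [0.2, -0.4, -0.5]
opening: 0.005
```

```bash
python3 - <<'E'
from plan import *
incell();go(cell(2,.05),tiltR()[1])
E
```

```text
cellframe tcp [  0.1 -32.8  52.4] F cell [ 0.  -0.4 -0.6] t 6.2
t 6.2 pos [0.5891 0.0402 0.1954] F [ 0.2 -0.4 -0.5] open 0.005 q [-0.3   0.68  0.07  2.2   2.38  0.28  0.31]
 shift/40mm [ 0.02  -0.034 -0.053]
 turn [-0.0044  0.0022  0.0073]
```

play_rows:
  targets:
    - [[0,0,0],[0.244,-0.07,-0.433],255]
    - [[0,0,0],[0.244,-0.06,-0.433],255]
    - [[0,0,0],[0.122,-0.026,-0.217],255]
    - [[0,0,0],[0.06,-0.013,-0.108],255]
    - [[0,0,0],[0.06,-0.013,-0.108],255]

```text
clock: 6.7
tool_pos: [0.6176, 0.0333, 0.1443]
eef_rot: [-0.57, 0.416, 0.285, 0.649]
contact_force: [-37.4, 4.1, 68.3]
opening: 0.004
```

play_rows:
  targets:
    - [[0,0,0],[0.02,-0.006,-0.04],255]
    - [[0,0,0],[0,0,0],255]

```text
clock: 6.9
tool_pos: [0.6175, 0.0332, 0.1445]
eef_rot: [-0.57, 0.416, 0.285, 0.649]
contact_force: [-19.8, 2.9, 35.1]
opening: 0.005
```

```bash
python3 - <<'E'
from plan import *
incell()
E
```

```text
cellframe tcp [ -0.  -33.7  -6.3] F cell [ 0.3 -1.3 40.3] t 6.9
```

play_rows:
  targets:
    - [[0,0,0],[-0.25,0.053,0.44],255]
    - [[0,0,0],[-0.4,0.05,0.6],150]
    - [[0,0,0],[-0.3,-0.4,0.6],0]
    - [[0,0,0],[-0.2,-0.8,0.3],0]
    - [[0,0,0],[-0.2,-0.8,0.3],0]

```text
clock: 7.4
tool_pos: [0.5646, -0.0429, 0.2316]
eef_rot: [-0.57, 0.416, 0.286, 0.648]
contact_force: [0.0, -1.3, -0.6]
opening: 0.344
```

```bash
cat >> plan.py <<'E'
def down(deg):
    a=np.radians(deg);y=np.array([np.cos(a),np.sin(a),0]);x=np.array([0,0,-1.])
    return np.stack([x,y,np.cross(x,y)],1)
PA=np.array([.5514,-.2252]);PB=np.array([.4941,-.2661])
E
python3 - <<'E'
from plan import *
go([*PA,.2],down(133))
E
```

```text
t 7.4 pos [ 0.5646 -0.0429  0.2316] F [ 0.  -1.3 -0.6] open 0.344 q [-0.09  0.58  0.01  2.25  2.52  0.23  0.35]
 shift/40mm [-0.33  -4.558 -0.789]
 turn [ 0.2597  0.465  -0.5906]
```

play_rows:
  targets:
    - [[0.022,0.039,-0.049],[-0.03,-0.3,0.1],0]
    - [[0.022,0.039,-0.049],[-0.03,-0.3,0.1],0]
    - [[0.022,0.039,-0.049],[-0.03,-0.3,0],0]
    - [[0.022,0.039,-0.049],[-0.03,-0.3,0],0]
    - [[0.022,0.039,-0.049],[-0.03,-0.3,0],0]

```text
clock: 7.9
tool_pos: [0.5671, -0.0798, 0.2374]
eef_rot: [-0.517, 0.471, 0.271, 0.662]
contact_force: [-0.0, -0.4, 0.3]
opening: 0.8
```

play_rows:
  targets:
    - [[0.022,0.039,-0.049],[-0.03,-0.4,0],0]
    - [[0.022,0.039,-0.049],[-0.03,-0.4,0],0]
    - [[0.022,0.039,-0.049],[-0.03,-0.4,0],0]
    - [[0.022,0.039,-0.049],[-0.03,-0.4,0],0]
    - [[0.022,0.039,-0.049],[-0.03,-0.4,0],0]

```text
clock: 8.4
tool_pos: [0.5648, -0.1491, 0.2384]
eef_rot: [-0.417, 0.559, 0.258, 0.669]
contact_force: [1.5, -1.0, -0.2]
opening: 1.0
```

```bash
python3 - <<'E'
from plan import *
go([*PA,.2],down(133))
E
```

```text
t 8.4 pos [ 0.5648 -0.1491  0.2384] F [ 1.5 -1.  -0.2] open 1.0 q [ 0.39  0.61 -0.41  1.96  0.78  0.48  1.98]
 shift/40mm [-0.335 -1.903 -0.959]
 turn [ 0.1528  0.2275 -0.2537]
```

play_rows:
  targets:
    - [[0.03,0.046,-0.05],[-0.07,-0.38,0],0]
    - [[0.03,0.046,-0.05],[-0.07,-0.38,0],0]
    - [[0.03,0.046,-0.05],[-0.07,-0.38,-0.1],0]
    - [[0.03,0.046,-0.05],[-0.07,-0.38,-0.3],0]
    - [[0.03,0.046,-0.05],[-0.06,-0.38,-0.5],0]

```text
clock: 8.9
tool_pos: [0.5522, -0.2254, 0.2029]
eef_rot: [-0.262, 0.658, 0.259, 0.657]
contact_force: [-0.1, -0.0, -0.3]
opening: 0.996
```

```bash
python3 - <<'E'
from plan import *
go([*PA,.14],down(133))
s=r.snapshot("top");crop(s,330,150,490,270,5,"d1.png");s=r.snapshot("side");crop(s,210,90,370,210,5,"d2.png")
E
```

```text
t 8.9 pos [ 0.5522 -0.2254  0.2029] F [-0.1 -0.  -0.3] open 0.996 q [ 0.6   0.77 -0.52  1.71  0.5   0.8   2.17]
 shift/40mm [-0.019  0.006 -1.573]
 turn [ 0.0032  0.0001 -0.0039]
```

View pics/d2.png

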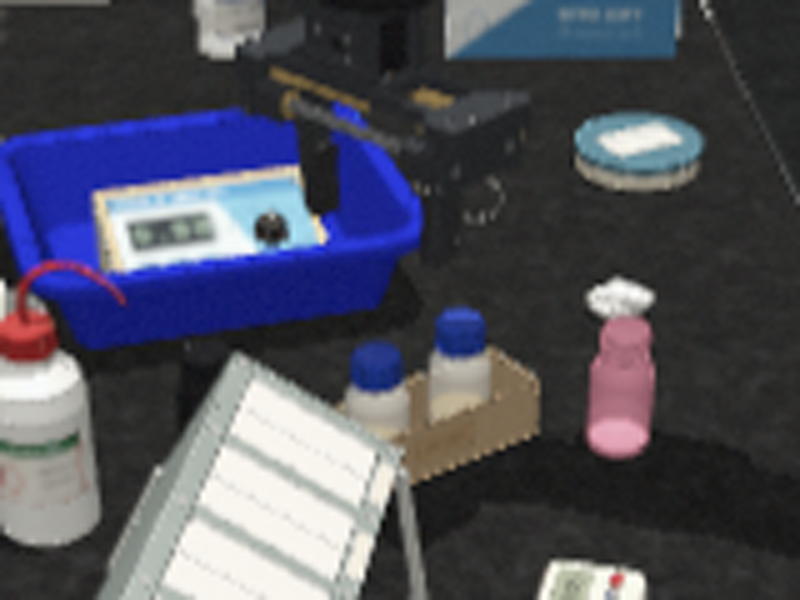

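View pics/d1.png

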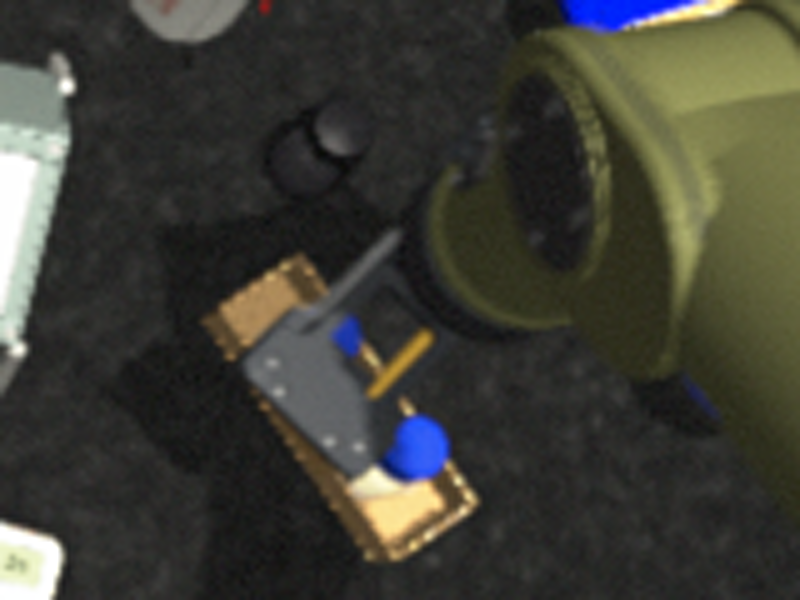

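play_rows:
  targets:
    - [[0,0,0],[-0.02,0,-0.8],0]
    - [[0,0,0],[0,0,-0.8],0]
    - [[0,0,0],[0,0,-0.6],0]
    - [[0,0,0],[0,0,-0.6],0]
    - [[0,0,0],[0,0,0],0]

```text
clock: 9.5
tool_pos: [0.5493, -0.2225, 0.0882]
eef_rot: [-0.262, 0.659, 0.262, 0.655]
contact_force: [-1.2, 0.4, -0.1]
opening: 0.999
```

play_rows:
  targets:
    - [[0,0,0],[0,0,0],255]
    - [[0,0,0],[0,0,0],255]
    - [[0,0,0],[0,0,0],255]
    - [[0,0,0],[0,0,0],255]
    - [[0,0,0],[0,0,0],255]
  newtons: 30

```text
clock: 10.0
tool_pos: [0.5515, -0.2243, 0.0903]
eef_rot: [-0.263, 0.657, 0.26, 0.657]
contact_force: [0.2, -0.5, -0.4]
opening: 0.568
```

play_rows:
  targets:
    - [[0,0,0],[0,0,0],255]
    - [[0,0,0],[0,0,0],255]
    - [[0,0,0],[0,0,0],255]

```text
clock: 10.3
tool_pos: [0.5526, -0.2253, 0.0903]
eef_rot: [-0.263, 0.657, 0.259, 0.657]
contact_force: [2.4, -3.0, 2.2]
opening: 0.373
```

play_rows:
  targets:
    - [[0,0,0],[0,0,0],255]
    - [[0,0,0],[0,0,0.3],255]
    - [[0,0,0],[0,0,0.7],255]
    - [[0,0,0],[0,0,0.9],255]
    - [[0,0,0],[0,0,0.9],255]
  newtons: 45

```text
clock: 10.8
tool_pos: [0.5493, -0.2232, 0.2016]
eef_rot: [-0.261, 0.659, 0.262, 0.655]
contact_force: [-0.3, 0.5, -1.1]
opening: 0.368
```

play_rows:
  targets:
    - [[0,0,0],[-0.2,0.2,0.9],255]
    - [[0,0,0],[-0.2,0.2,0.9],255]
    - [[0,0,0],[-0.2,0.3,0.6],255]

```text
clock: 11.1
tool_pos: [0.5261, -0.1955, 0.2991]
eef_rot: [-0.262, 0.658, 0.261, 0.656]
contact_force: [0.3, 0.1, -0.6]
opening: 0.373
```

```bash
python3 - <<'E'
from plan import *
print("hold F",r.get_state()["contact_force"])
go(cell(1,.13),tiltR()[1])
s=r.snapshot("side");crop(s,210,60,370,180,5,"d3.png")
E
```

```text
hold F [ 0.30085674  0.11139624 -0.64072201]
t 11.1 pos [ 0.5261 -0.1955  0.2991] F [ 0.3  0.1 -0.6] open 0.373 q [ 0.62  0.61 -0.59  1.7   0.41  0.95  2.2 ]
 shift/40mm [ 0.975  7.732 -0.913]
 turn [-0.2575 -0.464   0.5879]
```

View pics/d3.png

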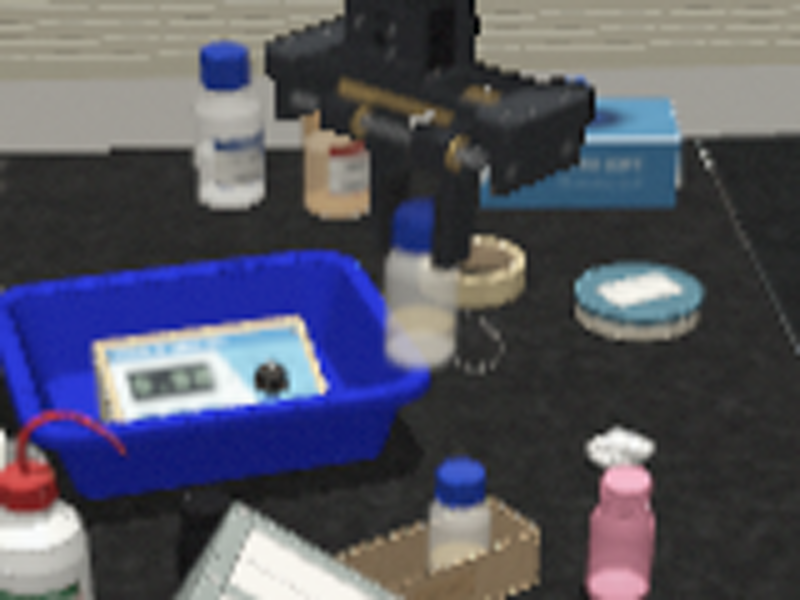

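play_rows:
  targets:
    - [[-0.022,-0.039,0.049],[0,0.4,0],255]
    - [[-0.022,-0.039,0.049],[0,0.4,0],255]
    - [[-0.022,-0.039,0.049],[0,0.4,0],255]
    - [[-0.022,-0.039,0.049],[0,0.4,0],255]
    - [[-0.022,-0.039,0.049],[0,0.4,0],255]

```text
clock: 11.65
tool_pos: [0.5255, -0.1151, 0.2962]
eef_rot: [-0.401, 0.568, 0.277, 0.664]
contact_force: [0.9, 0.8, -1.0]
opening: 0.371
```

play_rows:
  targets:
    - [[-0.022,-0.039,0.049],[0,0.4,0],255]
    - [[-0.022,-0.039,0.049],[0,0.4,0],255]
    - [[-0.022,-0.039,0.049],[0,0.4,0],255]
    - [[-0.022,-0.039,0.049],[0,0.4,0],255]
    - [[-0.022,-0.039,0.049],[0,0.4,0],255]

```text
clock: 12.15
tool_pos: [0.5255, -0.0354, 0.2963]
eef_rot: [-0.527, 0.462, 0.284, 0.654]
contact_force: [0.7, -0.1, -1.2]
opening: 0.374
```

```bash
python3 - <<'E'
from plan import *
go(cell(1,.13),tiltR()[1])
E
```

```text
t 12.15 pos [ 0.5255 -0.0354  0.2963] F [ 0.7 -0.1 -1.2] open 0.374 q [ 0.1   0.41 -0.3   2.19  1.15  0.33  1.61]
 shift/40mm [ 0.991  3.729 -0.842]
 turn [-0.0385 -0.0743  0.0961]
```

play_rows:
  targets:
    - [[-0.013,-0.025,0.032],[0.1,0.6,0],255]
    - [[-0.013,-0.025,0.032],[0.1,0.6,0],255]
    - [[-0.013,-0.025,0.032],[0.1,0.6,0],255]
    - [[0,0,0],[0.2,0.6,-0.1],255]
    - [[0,0,0],[0.2,0.6,-0.1],255]

```text
clock: 12.65
tool_pos: [0.5536, 0.0847, 0.2881]
eef_rot: [-0.572, 0.417, 0.286, 0.646]
contact_force: [-0.2, 0.4, -2.2]
opening: 0.373
```

play_rows:
  targets:
    - [[0,0,0],[0.1,0.4,-0.1],255]
    - [[0,0,0],[0.1,0.2,-0.1],255]
    - [[0,0,0],[0,0,0],255]

```text
clock: 12.95
tool_pos: [0.5628, 0.1084, 0.2805]
eef_rot: [-0.572, 0.416, 0.286, 0.647]
contact_force: [-0.7, 0.3, -1.0]
opening: 0.37
```

```bash
python3 - <<'E'
from plan import *
go(cell(1,.13),tiltR()[1]);incell()
s=r.snapshot("top");crop(s,200,100,360,220,5,"e1.png");s=r.snapshot("side");crop(s,180,90,340,210,5,"e2.png")
E
```

```text
t 12.95 pos [0.5628 0.1084 0.2805] F [-0.7  0.3 -1. ] open 0.37 q [-0.25  0.5  -0.26  2.13  1.39  0.45  1.19]
 shift/40mm [ 0.058  0.132 -0.448]
 turn [0.0003 0.0015 0.0008]
cellframe tcp [  8.   28.3 146.1] F cell [-1.1  0.1 -0.5] t 12.95
```

View pics/e2.png

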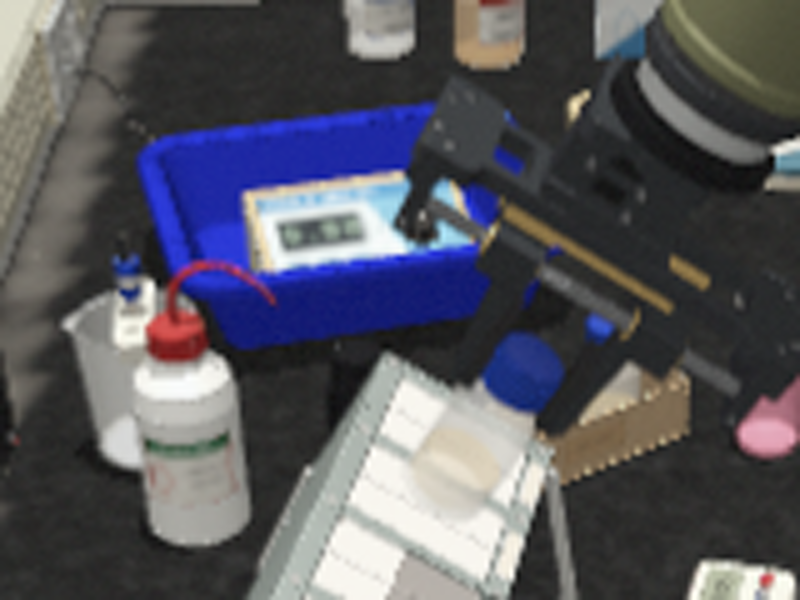

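View pics/e1.png

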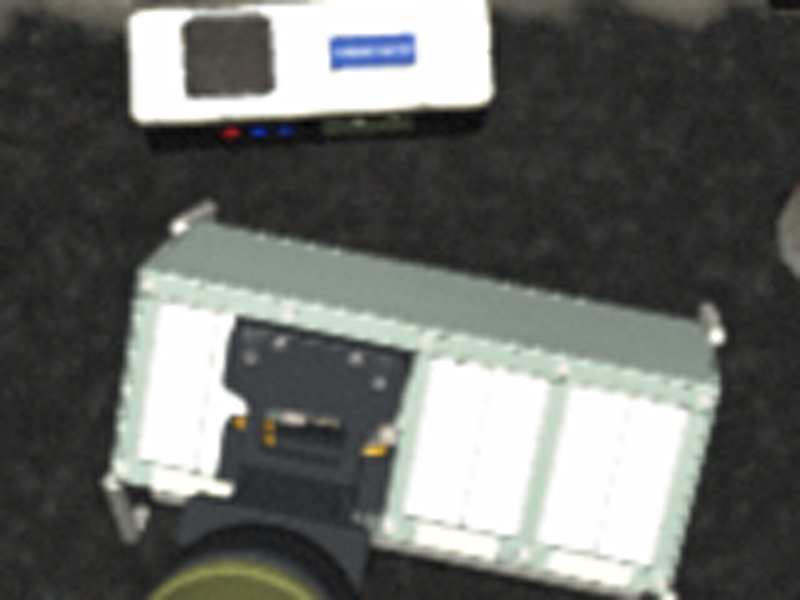

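play_rows:
  targets:
    - [[0,0,0],[0.1,0.027,-0.29],255]
    - [[0,0,0],[0.1,0.027,-0.29],255]
    - [[0,0,0],[0.1,0.027,-0.29],255]
    - [[0,0,0],[0,0,0],255]

```text
clock: 13.45
tool_pos: [0.5747, 0.1091, 0.2458]
eef_rot: [-0.571, 0.418, 0.285, 0.647]
contact_force: [-0.2, -0.9, -1.8]
opening: 0.372
```

```bash
python3 - <<'E'
from plan import *
go(cell(1,.05),tiltR()[1]);incell()
E
```

```text
t 13.45 pos [0.5747 0.1091 0.2458] F [-0.2 -0.9 -1.8] open 0.372 q [-0.26  0.58 -0.25  2.14  1.57  0.45  1.01]
 shift/40mm [ 0.738 -0.096 -1.312]
 turn [0.0017 0.0013 0.0042]
cellframe tcp [  0.5  31.5 110.3] F cell [-0.9 -0.9 -1.6] t 13.45
```

play_rows:
  targets:
    - [[0,0,0],[0.19,-0.01,-0.33],255]
    - [[0,0,0],[0.19,-0.03,-0.33],255]
    - [[0,0,0],[0.18,-0.03,-0.33],255]
    - [[0,0,0],[0.18,-0.03,-0.33],255]

```text
clock: 13.85
tool_pos: [0.6051, 0.1058, 0.1946]
eef_rot: [-0.572, 0.416, 0.284, 0.648]
contact_force: [0.4, 0.1, -0.7]
opening: 0.368
```

```bash
python3 - <<'E'
from plan import *
go(cell(1,.0),tiltR()[1]);incell()
E
```

```text
t 13.85 pos [0.6051 0.1058 0.1946] F [ 0.4  0.1 -0.7] open 0.368 q [-0.22  0.7  -0.27  2.1   1.79  0.47  0.83]
 shift/40mm [ 0.589 -0.145 -1.114]
 turn [0.0005 0.0044 0.0035]
cellframe tcp [ 1.3 34.7 50.7] F cell [ 0.   0.2 -0.8] t 13.85
```

play_rows:
  targets:
    - [[0,0,0],[0.15,-0.036,-0.28],255]
    - [[0,0,0],[0.15,-0.036,-0.28],255]
    - [[0,0,0],[0.15,-0.036,-0.28],255]
    - [[0,0,0],[0.14,-0.036,-0.28],255]

```text
clock: 14.25
tool_pos: [0.6288, 0.1, 0.1496]
eef_rot: [-0.571, 0.416, 0.284, 0.648]
contact_force: [-0.1, 0.1, -2.1]
opening: 0.368
```

```bash
python3 - <<'E'
from plan import *
go(cell(1,-.03),tiltR()[1]);incell()
E
```

```text
t 14.25 pos [0.6288 0.1    0.1496] F [-0.1  0.1 -2.1] open 0.368 q [-0.18  0.81 -0.3   2.06  1.92  0.51  0.75]
 shift/40mm [ 0.363 -0.079 -0.64 ]
 turn [0.0006 0.0043 0.0036]
cellframe tcp [-0.1 34.  -0.4] F cell [-1.1  0.1 -1.7] t 14.25
```

Smooth so far. Now down to the floor in small steps.

play_rows:
  targets:
    - [[0,0,0],[0.12,-0.026,-0.216],255]
    - [[0,0,0],[0.12,-0.026,-0.216],255]
    - [[0,0,0],[0.1,-0.02,-0.17],255]
    - [[0,0,0],[0.025,-0.005,-0.04],255]

```text
clock: 14.65
tool_pos: [0.6432, 0.0978, 0.1228]
eef_rot: [-0.571, 0.416, 0.285, 0.647]
contact_force: [-0.5, 0.1, -1.4]
opening: 0.372
```

```bash
python3 - <<'E'
from plan import *
incell()
E
```

```text
cellframe tcp [ -0.9  34.9 -30.9] F cell [-1.1 -0.  -1. ] t 14.65
```

play_rows:
  targets:
    - [[0,0,0],[0.025,-0.006,-0.043],255]
    - [[0,0,0],[0.025,-0.006,-0.043],255]
    - [[0,0,0],[0,0,0],255]

```text
clock: 14.95
tool_pos: [0.645, 0.0982, 0.1207]
eef_rot: [-0.572, 0.416, 0.285, 0.648]
contact_force: [-0.6, -0.2, 0.5]
opening: 0.367
```

```bash
python3 - <<'E'
from plan import *
incell()
E
```

```text
cellframe tcp [ -0.5  35.6 -33.6] F cell [-0.2 -0.3  0.6] t 14.95
```

play_rows:
  targets:
    - [[0,0,0],[0.025,-0.02,-0.043],255]
    - [[0,0,0],[0,0,0],255]

```text
clock: 15.15
tool_pos: [0.6453, 0.0983, 0.1206]
eef_rot: [-0.572, 0.415, 0.285, 0.648]
contact_force: [-10.9, 1.4, 17.7]
opening: 0.37
```

```bash
python3 - <<'E'
from plan import *
incell()
E
```

```text
cellframe tcp [ -0.3  35.9 -33.8] F cell [-0.6 -1.  20.8] t 15.15
```

play_rows:
  targets:
    - [[0,0,0],[0,0,0],138]
    - [[0,0,0],[0,0,0],138]
    - [[0,0,0],[0,0,0],138]

```text
clock: 15.45
tool_pos: [0.6476, 0.0975, 0.1212]
eef_rot: [-0.572, 0.414, 0.284, 0.649]
contact_force: [-4.3, 0.5, 14.8]
opening: 0.458
```

play_rows:
  targets:
    - [[0,0,0],[-0.06,0.013,0.108],138]
    - [[0,0,0],[-0.12,0.026,0.216],138]
    - [[0,0,0],[-0.12,0.026,0.216],138]
    - [[0,0,0],[-0.24,0.053,0.43],138]
    - [[0,0,0],[-0.24,0.053,0.43],138]

```text
clock: 15.95
tool_pos: [0.6139, 0.1039, 0.1751]
eef_rot: [-0.571, 0.416, 0.285, 0.647]
contact_force: [0.2, 0.6, -0.1]
opening: 0.459
```

```bash
python3 - <<'E'
from plan import *
go();incell()
E
```

```text
t 15.95 pos [0.6139 0.1039 0.1751] F [ 0.2  0.6 -0.1] open 0.459 q [-0.2   0.75 -0.28  2.09  1.85  0.49  0.79]
cellframe tcp [-0.7 34.6 29.4] F cell [-0.   0.6 -0.1] t 15.95
```

play_rows:
  targets:
    - [[0,0,0],[-0.12,0.02,0.21],255]
    - [[0,0,0],[0,0,0],255]
    - [[0,0,0],[0,0,0],255]
    - [[0,0,0],[0,0,0],255]

```text
clock: 16.35
tool_pos: [0.6101, 0.1043, 0.1822]
eef_rot: [-0.571, 0.416, 0.285, 0.647]
contact_force: [-0.1, -0.8, 0.5]
opening: 0.118
```

play_rows:
  targets:
    - [[0,0,0],[0.12,-0.025,-0.217],255]
    - [[0,0,0],[0.12,-0.025,-0.217],255]
    - [[0,0,0],[0.12,-0.025,-0.217],255]
    - [[0,0,0],[0.12,-0.025,-0.217],255]
    - [[0,0,0],[0.03,-0.006,-0.05],255]

```text
clock: 16.85
tool_pos: [0.631, 0.0998, 0.145]
eef_rot: [-0.571, 0.416, 0.285, 0.647]
contact_force: [-3.2, 0.4, 7.8]
opening: 0.008
```

```bash
python3 - <<'E'
from plan import *
go();incell()
E
```

```text
t 16.85 pos [0.631  0.0998 0.145 ] F [-3.2  0.4  7.8] open 0.008 q [-0.18  0.82 -0.3   2.06  1.93  0.51  0.74]
cellframe tcp [-0.5 34.3 -5.5] F cell [ 1.1 -0.3  8.4] t 16.85
```

play_rows:
  targets:
    - [[0,0,0],[0.03,-0.006,-0.05],255]
    - [[0,0,0],[0,0,0],255]

```text
clock: 17.05
tool_pos: [0.633, 0.0998, 0.1455]
eef_rot: [-0.572, 0.415, 0.283, 0.648]
contact_force: [-1.8, -0.4, 7.9]
opening: 0.006
```

```bash
python3 - <<'E'
from plan import *
incell()
E
```

```text
cellframe tcp [ 1.4 34.6 -6. ] F cell [ 2.5 -0.8  7.7] t 17.05
```

play_rows:
  targets:
    - [[0,0,0],[-0.25,0.053,0.44],255]
    - [[0,0,0],[-0.4,0.05,0.7],200]
    - [[0,0,0],[-0.3,-0.2,0.8],100]
    - [[0,0,0],[-0.3,-0.6,0.7],0]
    - [[0,0,0],[-0.2,-0.8,0.4],0]

```text
clock: 17.55
tool_pos: [0.5736, 0.0419, 0.2678]
eef_rot: [-0.572, 0.414, 0.286, 0.648]
contact_force: [0.5, -0.5, -0.4]
opening: 0.343
```

```bash
python3 - <<'E'
from plan import *
go([*PB,.2],down(133))
E
```

```text
t 17.55 pos [0.5736 0.0419 0.2678] F [ 0.5 -0.5 -0.4] open 0.343 q [-0.16  0.52 -0.18  2.17  1.62  0.33  1.1 ]
 shift/40mm [-1.988 -7.699 -1.696]
 turn [ 0.2622  0.4691 -0.5945]
```

play_rows:
  targets:
    - [[0.02,0.035,-0.045],[-0.1,-0.6,0.05],0]
    - [[0.02,0.035,-0.045],[-0.1,-0.6,0.05],0]
    - [[0.02,0.035,-0.045],[-0.1,-0.6,0],0]
    - [[0.02,0.035,-0.045],[-0.1,-0.6,0],0]
    - [[0.02,0.035,-0.045],[-0.1,-0.6,0],0]

```text
clock: 18.05
tool_pos: [0.5535, -0.079, 0.2696]
eef_rot: [-0.462, 0.517, 0.28, 0.664]
contact_force: [-0.1, 0.7, -0.6]
opening: 0.798
```

play_rows:
  targets:
    - [[0.02,0.035,-0.045],[-0.2,-0.6,0],0]
    - [[0.02,0.035,-0.045],[-0.2,-0.6,0],0]
    - [[0.02,0.035,-0.045],[-0.2,-0.6,0],0]
    - [[0.02,0.035,-0.045],[-0.2,-0.6,0],0]
    - [[0.02,0.035,-0.045],[-0.2,-0.6,0],0]

```text
clock: 18.55
tool_pos: [0.5132, -0.1993, 0.2694]
eef_rot: [-0.341, 0.607, 0.268, 0.666]
contact_force: [0.8, 0.5, 0.0]
opening: 1.0
```

```bash
python3 - <<'E'
from plan import *
go([*PB,.2],down(133))
E
```

```text
t 18.55 pos [ 0.5132 -0.1993  0.2694] F [0.8 0.5 0. ] open 1.0 q [ 0.61  0.58 -0.54  1.89  0.53  0.68  2.23]
 shift/40mm [-0.477 -1.669 -1.735]
 turn [ 0.0656  0.115  -0.1422]
```

play_rows:
  targets:
    - [[0.016,0.029,-0.035],[-0.12,-0.41,-0.2],0]
    - [[0.016,0.029,-0.035],[-0.12,-0.41,-0.3],0]
    - [[0.016,0.029,-0.035],[-0.12,-0.41,-0.5],0]
    - [[0.016,0.029,-0.035],[-0.12,-0.41,-0.6],0]
    - [[0,0,0],[0,0,0],0]

```text
clock: 19.05
tool_pos: [0.492, -0.2661, 0.2016]
eef_rot: [-0.259, 0.66, 0.26, 0.655]
contact_force: [-0.8, -0.0, -0.5]
opening: 1.001
```

```bash
python3 - <<'E'
from plan import *
s=r.snapshot("side");crop(s,210,90,370,210,5,"f1.png");t=r.snapshot("top");crop(t,200,100,440,280,3,"f2.png")
go([*PB,.09],down(133))
E
```

```text
t 19.15 pos [ 0.4946 -0.2629  0.2048] F [-0.1  0.8  1.4] open 1.0 q [ 0.7   0.72 -0.5   1.81  0.49  0.73  2.26]
 shift/40mm [-0.013 -0.081 -2.87 ]
 turn [ 0.0013 -0.0002 -0.0054]
```

View pics/f1.png

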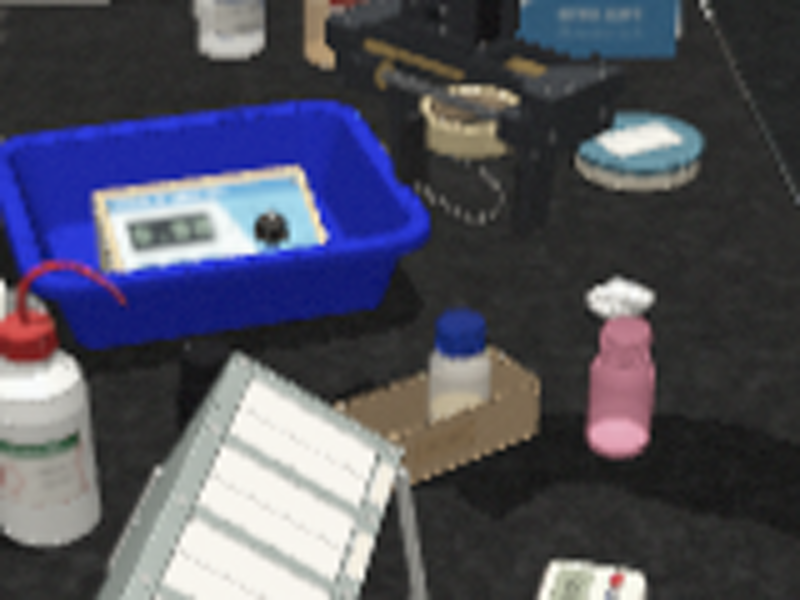

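View pics/f2.png

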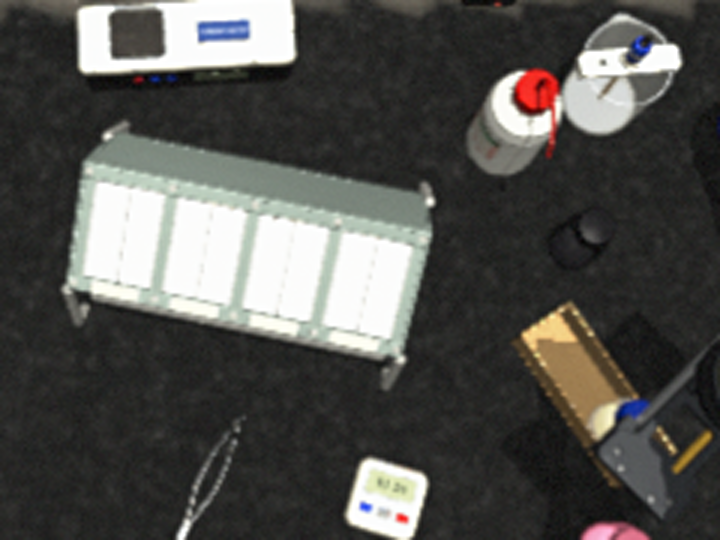

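play_rows:
  targets:
    - [[0,0,0],[-0.01,-0.05,-0.8],0]
    - [[0,0,0],[0,-0.03,-0.8],0]
    - [[0,0,0],[0,0,-0.6],0]
    - [[0,0,0],[0,0,-0.6],0]
    - [[0,0,0],[0,0,-0.05],200]

```text
clock: 19.65
tool_pos: [0.494, -0.2647, 0.0905]
eef_rot: [-0.262, 0.657, 0.262, 0.656]
contact_force: [-0.5, -0.6, 0.4]
opening: 0.938
```

play_rows:
  targets:
    - [[0,0,0],[0,0,0],255]
    - [[0,0,0],[0,0,0],255]
    - [[0,0,0],[0,0,0],255]
    - [[0,0,0],[0,0,0],255]
    - [[0,0,0],[0,0,0],255]
  newtons: 30

```text
clock: 20.15
tool_pos: [0.4945, -0.2672, 0.0922]
eef_rot: [-0.262, 0.657, 0.259, 0.658]
contact_force: [-0.3, 0.6, -0.1]
opening: 0.479
```

play_rows:
  targets:
    - [[0,0,0],[0,0,0],255]
    - [[0,0,0],[0,0,0],255]
    - [[0,0,0],[0,0,0],255]
  newtons: 45

```text
clock: 20.45
tool_pos: [0.4944, -0.2672, 0.0918]
eef_rot: [-0.262, 0.657, 0.259, 0.657]
contact_force: [-0.2, 0.2, 2.2]
opening: 0.373
```

play_rows:
  targets:
    - [[0,0,0],[0,0,0],255]
    - [[0,0,0],[0,0,0.4],255]
    - [[0,0,0],[0,0,0.8],255]
    - [[0,0,0],[0,0,0.9],255]
    - [[0,0,0],[0,0,0.9],255]

```text
clock: 20.95
tool_pos: [0.4935, -0.2667, 0.2121]
eef_rot: [-0.261, 0.658, 0.26, 0.657]
contact_force: [0.2, -0.5, -0.8]
opening: 0.373
```

play_rows:
  targets:
    - [[0,0,0],[0,0.3,0.9],255]
    - [[0,0,0],[0.1,0.5,0.9],255]
    - [[0,0,0],[0.1,0.6,0.4],255]
    - [[0,0,0],[0.1,0.6,0],255]

```text
clock: 21.35
tool_pos: [0.5074, -0.1864, 0.3019]
eef_rot: [-0.262, 0.656, 0.258, 0.659]
contact_force: [0.2, 0.8, -1.8]
opening: 0.371
```

```bash
python3 - <<'E'
from plan import *
go(cell(0,.13),tiltR()[1])
s=r.snapshot("side");crop(s,210,60,370,180,5,"g1.png")
E
```

```text
t 21.35 pos [ 0.5074 -0.1864  0.3019] F [ 0.2  0.8 -1.8] open 0.371 q [ 0.62  0.57 -0.57  1.77  0.38  0.91  2.2 ]
 shift/40mm [ 1.802  9.166 -0.982]
 turn [-0.2594 -0.4563  0.5903]
```

View pics/g1.png

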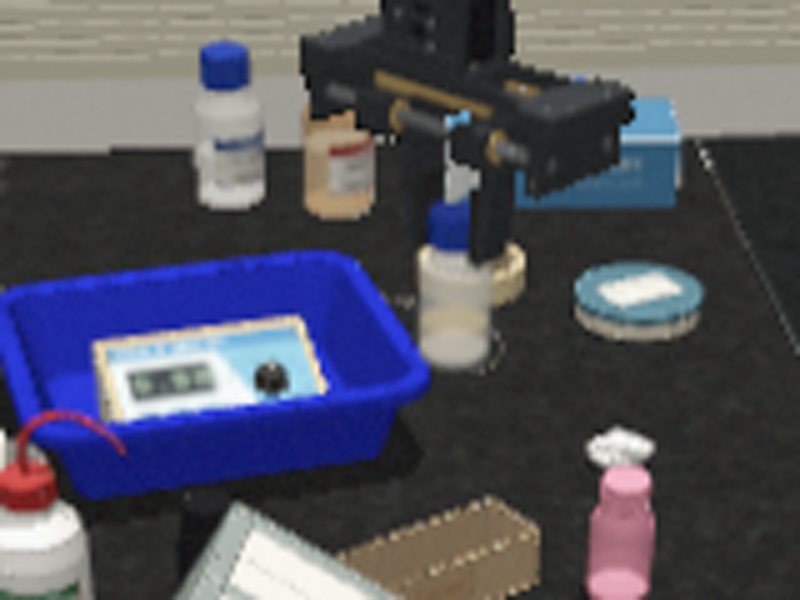

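play_rows:
  targets:
    - [[-0.022,-0.039,0.049],[0.05,0.5,0],255]
    - [[-0.022,-0.039,0.049],[0.05,0.5,0],255]
    - [[-0.022,-0.039,0.049],[0.05,0.5,0],255]
    - [[-0.022,-0.039,0.049],[0.05,0.5,0],255]
    - [[-0.022,-0.039,0.049],[0.05,0.5,0],255]

```text
clock: 21.9
tool_pos: [0.5155, -0.0864, 0.2989]
eef_rot: [-0.4, 0.567, 0.275, 0.666]
contact_force: [-0.2, -0.4, -1.3]
opening: 0.368
```

play_rows:
  targets:
    - [[-0.022,-0.039,0.049],[0.05,0.5,0],255]
    - [[-0.022,-0.039,0.049],[0.05,0.5,0],255]
    - [[-0.022,-0.039,0.049],[0.05,0.5,0],255]
    - [[-0.022,-0.039,0.049],[0.05,0.5,0],255]
    - [[-0.022,-0.039,0.049],[0.05,0.5,0],255]

```text
clock: 22.4
tool_pos: [0.5256, 0.0135, 0.2989]
eef_rot: [-0.527, 0.461, 0.283, 0.656]
contact_force: [0.9, 0.3, -1.3]
opening: 0.371
```

```bash
python3 - <<'E'
from plan import *
go(cell(0,.13),tiltR()[1])
E
```

```text
t 22.4 pos [0.5256 0.0135 0.2989] F [ 0.9  0.3 -1.3] open 0.371 q [-0.03  0.41 -0.28  2.18  1.13  0.37  1.52]
 shift/40mm [ 1.348  4.168 -0.907]
 turn [-0.0405 -0.0705  0.0977]
```

play_rows:
  targets:
    - [[-0.013,-0.023,0.032],[0.2,0.7,0],255]
    - [[-0.013,-0.023,0.032],[0.2,0.7,0],255]
    - [[-0.013,-0.023,0.032],[0.2,0.7,0],255]
    - [[0,0,0],[0.2,0.7,-0.1],255]
    - [[0,0,0],[0.2,0.7,-0.1],255]

```text
clock: 22.9
tool_pos: [0.5657, 0.1538, 0.2906]
eef_rot: [-0.57, 0.418, 0.287, 0.647]
contact_force: [0.0, 0.6, -2.1]
opening: 0.373
```

play_rows:
  targets:
    - [[0,0,0],[0.15,0.4,-0.1],255]
    - [[0,0,0],[0.15,0.27,-0.2],255]
    - [[0,0,0],[0.12,0,-0.2],255]
    - [[0,0,0],[0.1,0,-0.2],255]
    - [[0,0,0],[0,0,0],255]

```text
clock: 23.4
tool_pos: [0.587, 0.1772, 0.2619]
eef_rot: [-0.57, 0.42, 0.285, 0.646]
contact_force: [0.4, 0.0, -1.6]
opening: 0.372
```

```bash
python3 - <<'E'
from plan import *
go(cell(0,.105),tiltR()[1]);incell()
s=r.snapshot("side");crop(s,180,90,340,210,5,"g2.png")
E
```

```text
t 23.4 pos [0.587  0.1772 0.2619] F [ 0.4  0.  -1.6] open 0.372 q [-0.37  0.59 -0.26  2.01  1.29  0.52  1.21]
 shift/40mm [ 0.118  0.011 -0.524]
 turn [ 0.0005 -0.0034  0.0065]
cellframe tcp [  6.5 100.6 125.4] F cell [-0.5  0.1 -1.6] t 23.4
```

View pics/g2.png

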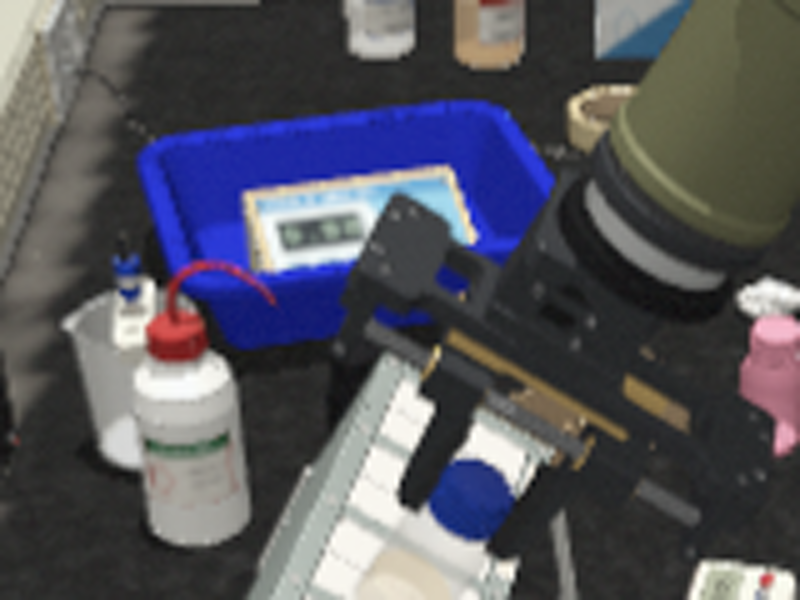

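Bottle aligned with cell 0's axis (cap at about side (273,190)). Centre it, then insert.

play_rows:
  targets:
    - [[0,0,0],[0.06,0.01,-0.27],255]
    - [[0,0,0],[0.06,0.01,-0.27],255]
    - [[0,0,0],[0,0,0],255]

```text
clock: 23.75
tool_pos: [0.5914, 0.1793, 0.2411]
eef_rot: [-0.57, 0.419, 0.286, 0.647]
contact_force: [-0.3, 0.3, -2.0]
opening: 0.373
```

```bash
python3 - <<'E'
from plan import *
go(cell(0,.05),tiltR()[1]);incell()
E
```

```text
t 23.75 pos [0.5914 0.1793 0.2411] F [-0.3  0.3 -2. ] open 0.373 q [-0.39  0.62 -0.24  2.02  1.38  0.5   1.12]
 shift/40mm [ 0.678 -0.188 -1.195]
 turn [-0.0009 -0.0027  0.0046]
cellframe tcp [ -0.4 103.6 105.4] F cell [-1.3  0.2 -1.5] t 23.75
```

play_rows:
  targets:
    - [[0,0,0],[0.17,-0.047,-0.3],255]
    - [[0,0,0],[0.17,-0.047,-0.3],255]
    - [[0,0,0],[0.17,-0.047,-0.3],255]
    - [[0,0,0],[0.17,-0.047,-0.3],255]

```text
clock: 24.15
tool_pos: [0.6195, 0.1725, 0.1945]
eef_rot: [-0.57, 0.417, 0.286, 0.648]
contact_force: [0.4, -0.1, -1.0]
opening: 0.37
```

```bash
python3 - <<'E'
from plan import *
go(cell(0,.0),tiltR()[1]);incell()
E
```

```text
t 24.15 pos [0.6195 0.1725 0.1945] F [ 0.4 -0.1 -1. ] open 0.37 q [-0.37  0.72 -0.2   1.99  1.56  0.47  0.97]
 shift/40mm [ 0.587 -0.151 -1.113]
 turn [-0.0025  0.      0.0041]
cellframe tcp [  1.3 102.9  50.7] F cell [-0.1  0.  -1. ] t 24.15
```

Bottle is 38 mm in with nothing in the way; cell 0 is empty.

play_rows:
  targets:
    - [[0,0,0],[0.147,-0.036,-0.28],255]
    - [[0,0,0],[0.147,-0.036,-0.28],255]
    - [[0,0,0],[0.147,-0.036,-0.28],255]
    - [[0,0,0],[0.147,-0.036,-0.28],255]

```text
clock: 24.55
tool_pos: [0.6431, 0.1668, 0.1497]
eef_rot: [-0.57, 0.417, 0.286, 0.648]
contact_force: [0.3, 0.5, -2.2]
opening: 0.374
```

play_rows:
  targets:
    - [[0,0,0],[0.12,-0.026,-0.216],255]
    - [[0,0,0],[0.12,-0.026,-0.216],255]
    - [[0,0,0],[0.09,-0.02,-0.16],255]
    - [[0,0,0],[0,0,0],255]

```text
clock: 24.95
tool_pos: [0.656, 0.1638, 0.1248]
eef_rot: [-0.57, 0.418, 0.286, 0.647]
contact_force: [-0.1, -1.1, -2.4]
opening: 0.369
```

```bash
python3 - <<'E'
from plan import *
incell();go(cell(0,-.03),tiltR()[1])
E
```

```text
cellframe tcp [ -1.1 102.1 -28.5] F cell [-1.  -1.1 -2.1] t 24.95
t 24.95 pos [0.656  0.1638 0.1248] F [-0.1 -1.1 -2.4] open 0.369 q [-0.33  0.87 -0.21  1.93  1.77  0.47  0.81]
 shift/40mm [ 0.041 -0.011 -0.019]
 turn [-0.0018 -0.0016  0.0044]
```

play_rows:
  targets:
    - [[0,0,0],[0.04,-0.007,-0.04],255]
    - [[0,0,0],[0.025,-0.006,-0.043],255]
    - [[0,0,0],[0,0,0],255]

```text
clock: 25.25
tool_pos: [0.6585, 0.164, 0.1223]
eef_rot: [-0.57, 0.417, 0.286, 0.647]
contact_force: [-0.2, -1.0, -2.8]
opening: 0.371
```

```bash
python3 - <<'E'
from plan import *
incell()
E
```

```text
cellframe tcp [ -0.3 102.8 -31.8] F cell [-1.4 -1.  -2.4] t 25.25
```

play_rows:
  targets:
    - [[0,0,0],[0.025,-0.006,-0.043],255]
    - [[0,0,0],[0.018,-0.005,-0.032],255]
    - [[0,0,0],[0,0,0],255]

```text
clock: 25.55
tool_pos: [0.659, 0.1645, 0.1219]
eef_rot: [-0.57, 0.416, 0.286, 0.648]
contact_force: [-14.7, -0.8, 21.6]
opening: 0.371
```

```bash
python3 - <<'E'
from plan import *
incell()
E
```

```text
cellframe tcp [-1.000e-01  1.034e+02 -3.230e+01] F cell [-1.5 -3.9 25.8] t 25.55
```

play_rows:
  targets:
    - [[0,0,0],[-0.01,0,0.02],138]
    - [[0,0,0],[0,0,0],138]
    - [[0,0,0],[0,0,0],138]

```text
clock: 25.85
tool_pos: [0.6601, 0.1635, 0.1202]
eef_rot: [-0.57, 0.417, 0.286, 0.648]
contact_force: [0.1, 0.4, 0.1]
opening: 0.457
```

play_rows:
  targets:
    - [[0,0,0],[-0.06,0.013,0.108],138]
    - [[0,0,0],[-0.12,0.026,0.216],138]
    - [[0,0,0],[-0.12,0.026,0.216],138]
    - [[0,0,0],[-0.24,0.053,0.43],138]
    - [[0,0,0],[-0.24,0.053,0.43],138]

```text
clock: 26.35
tool_pos: [0.6277, 0.1707, 0.177]
eef_rot: [-0.57, 0.417, 0.287, 0.647]
contact_force: [0.4, -0.2, 0.3]
opening: 0.455
```

play_rows:
  targets:
    - [[0,0,0],[-0.12,0.02,0.21],255]
    - [[0,0,0],[0,0,0],255]
    - [[0,0,0],[0,0,0],255]
    - [[0,0,0],[0,0,0],255]

```text
clock: 26.75
tool_pos: [0.6238, 0.1707, 0.1837]
eef_rot: [-0.57, 0.418, 0.286, 0.647]
contact_force: [0.2, -0.5, -0.5]
opening: 0.121
```

```bash
python3 - <<'E'
from plan import *
incell();go(cell(0,0),tiltR()[1])
E
```

```text
cellframe tcp [ -0.2 102.1  39. ] F cell [ 0.  -0.4 -0.6] t 26.75
t 26.75 pos [0.6238 0.1707 0.1837] F [ 0.2 -0.5 -0.5] open 0.121 q [-0.37  0.75 -0.19  1.99  1.59  0.46  0.94]
 shift/40mm [ 0.48  -0.105 -0.843]
 turn [-0.0019 -0.0017  0.004 ]
```

play_rows:
  targets:
    - [[0,0,0],[0.12,-0.025,-0.21],255]
    - [[0,0,0],[0.12,-0.025,-0.21],255]
    - [[0,0,0],[0.12,-0.025,-0.21],255]
    - [[0,0,0],[0.12,-0.025,-0.21],255]
    - [[0,0,0],[0.05,-0.01,-0.09],255]

```text
clock: 27.25
tool_pos: [0.6454, 0.1661, 0.146]
eef_rot: [-0.57, 0.418, 0.286, 0.647]
contact_force: [-5.8, 0.5, 19.2]
opening: 0.008
```

play_rows:
  targets:
    - [[0,0,0],[0.03,-0.006,-0.05],255]
    - [[0,0,0],[0,0,0],255]

```text
clock: 27.45
tool_pos: [0.648, 0.1663, 0.1468]
eef_rot: [-0.57, 0.416, 0.285, 0.648]
contact_force: [-1.5, -0.2, 7.4]
opening: 0.002
```

```bash
python3 - <<'E'
from plan import *
incell()
E
```

```text
cellframe tcp [  2.7 102.8  -5.2] F cell [ 2.5 -0.5  7.1] t 27.45
```

play_rows:
  targets:
    - [[0,0,0],[-0.25,0.053,0.44],255]
    - [[0,0,0],[-0.4,0.05,0.7],255]
    - [[0,0,0],[-0.4,0,0.8],255]
    - [[0,0,0],[-0.5,-0.2,0.7],255]
    - [[0,0,0],[-0.5,-0.4,0.4],255]

```text
clock: 27.95
tool_pos: [0.5642, 0.1483, 0.2689]
eef_rot: [-0.57, 0.416, 0.287, 0.648]
contact_force: [0.3, 1.0, 0.7]
opening: 0.004
```

play_rows:
  targets:
    - [[0,0,0],[-0.4,-0.4,0.3],255]
    - [[0,0,0],[-0.2,-0.2,0.1],255]
    - [[0,0,0],[0,0,0],255]

```text
clock: 28.25
tool_pos: [0.5396, 0.1214, 0.2831]
eef_rot: [-0.57, 0.418, 0.286, 0.647]
contact_force: [0.5, 0.6, -0.3]
opening: 0.007
```

```bash
python3 - <<'E'
from plan import *
go()
for n in("side","top"):
    s=r.snapshot(n); cv2.imwrite(f"pics/{n}9.png",s["color"][:,:,::-1])
    if n=="top": crop(s,210,130,360,240,5,"z1.png")
E
```

```text
t 28.25 pos [0.5396 0.1214 0.2831] F [ 0.5  0.6 -0.3] open 0.007 q [-0.35  0.48 -0.2   2.17  1.39  0.43  1.14]
```

View pics/top9.png

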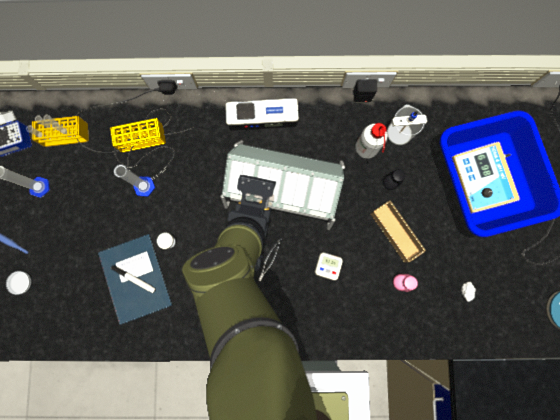

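View pics/side9.png

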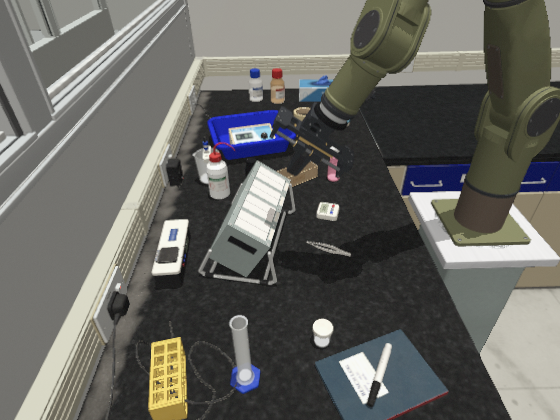

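View pics/z1.png

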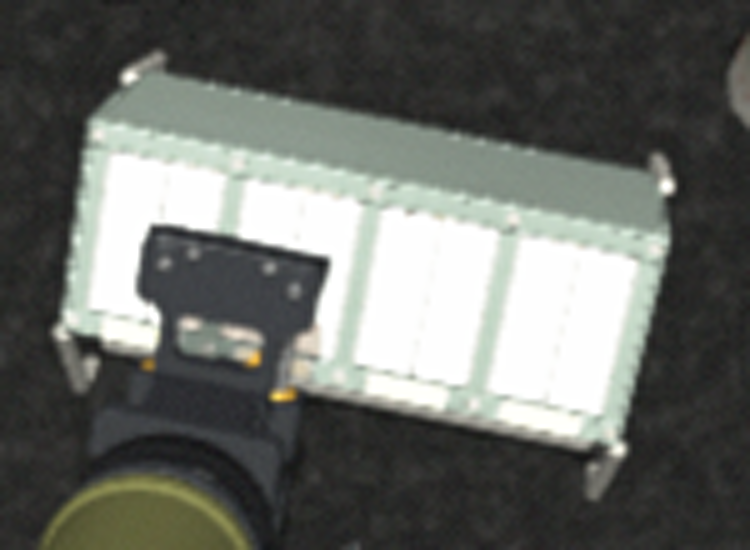

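The carton at top (398,232) is empty. All the leaves I can see are shut. The wash bottle (372,140) and cylinder (145,187) are where they started, and the arm is clear of everything.

```bash
python3 -c "
from plant import r
print(r.finish_job())"
```

```text
the job is handed in; nothing more can be done
None
```

Both blue-capped bottles are in the box, cap outermost: bottle A in cell 1 and bottle B in cell 0. I handed the job in at about 28 s of the 64 s allowed; no verdict was reported.

- **Which cells were empty:** with closed fingers I felt cells 3 and 2. Both stopped the fingertips about 31 mm inside the mouth, so they were full. I did not feel cells 0 and 1 separately, but both bottles passed 32 mm without resistance.
- **Seating:** each bottle met the floor at about 122 mm. Afterwards, closed fingertips pressed on the caps stopped at about 31 mm (cell 1) and 30 mm (cell 0), against about 31 mm for the bottles already stored. The tips slid 2 to 3 mm uphill during this. The cell 0 reading is about 1 mm shallow, still inside the 5 mm margin.
- **Force:** contact peaked at about 78 N on the fingertips for a moment while feeling cell 2. It settled at 35 to 40 N in both full cells, below the 120 N wrist limit. While I was releasing bottle A, about 15 N showed briefly; I did not find out what was touching.
- **Last pictures:** the carton is empty and all the leaves in view are shut; the arm hid part of cells 0 and 1. The wash bottle and measuring cylinder stand where they started, and the arm touches nothing.

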